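# Put a stack of hole saws back into the counter display

## Robot

A 6-joint arm with a two-finger parallel gripper is mounted at the origin on the work surface. World frame = base frame: x ahead of the robot, y to its left, z up, the work surface at z = 0. Lengths are in m, angles in degrees, forces in N, time in s.
With the tool pointing down it reaches from about 0.4 to 0.825 m from the base axis. Payload 7 kg.
Tool frame: the origin (TCP) lies at the very end of the fingers, on their centre line; the grasp point (between the pads) lies 19 mm behind it; z points along the fingers, y is the direction in which the jaws open and shut (so a half turn about z gives the same grasp; the last joint's range is limited). The gripper opens to 88 mm and grips with 3 to 60 N. Pads are 19 mm wide; open, the fingers measure 130 mm over their backs; the gripper's body (78 mm by 193 mm) begins 47 mm behind the grasp point.
Start: joints at [81.194, 20.546, 0.682, 0, -70.136, -16.507], TCP at [0.289, 0.61, 0.227] pointing down, gripper open.
Joint ranges: [-176.03, 176.03], [-82.01, 121.73], [-58.28, 71.71], [-173.87, 95.51], [-174.79, -0.11], [-173.66, 173.66]. Speed limits (degrees/s): [136.94, 136.94, 172.46, 180, 180, 180].

## Interface

Orientations are given as [roll, pitch, yaw] about the fixed x, y, z axes, in that order (R = Rz(yaw) Ry(pitch) Rx(roll)).
In Python, from plant import ctrl gives the robot as it stands.
- The arm moves only by the tool move_arm, never from a script. Its argument "increments" is a list of rows, each a list of 2 entries, a list of its own where there are three numbers: the shift along the world's x, y, z in mm, then the turn about the world's z in rad. A call has exactly 8 rows; each row shifts and turns the pose as measured when the row begins; what a row does not reach is not made up. A row lasts 1/10 s, in which the tool goes at most 50 mm and 8.59 degrees, less where a joint would pass 70% of its speed; a pose out of reach is approached as far as the arm can. A call with a gripper value outside its range is refused whole. "jaw" is the gripper command: -1 is shut, 1 is fully open, values between are in proportion, set as the call begins (left out, the last holds). The fingers move at their own pace and stop on an object; the grip force is fixed at half the most. Time passes only in rows, so rows that do not move let the fingers close, or fill a call up. It gives the time, the measured TCP pose, the force and the opening at its end, in the units of the state.
- ctrl.get_obs(): the state, without advancing time (a new reading comes with each control period).
- ctrl.snapshot(name): name is "scene" or "top" or "wrist"; returns a dict with "color" (400x640x3 uint8, red, green, blue), "fx", "fy", "cx", "cy" (pixels), "R" (3x3) and "t" (3): a world point X has camera coordinates R X + t. Camera axes: x right, y down, z forward; pixel columns grow to the right and rows downward; lengths in m; the calibration is good to about 2 mm. A picture is of the moment at which its call begins. There is no depth.
- ctrl.close_job(): hands the job in, once; it reports no verdict.
The state is a dict: "clock": time; "joint_pos": joint angles; "qvel": joint speeds; "tau": joint torques, N m; "tool_pos": TCP position; "orientation": TCP orientation; "force": force on the tool from outside, world axes, zero at the start; "moment": the same for the moment, N m; "opening": finger opening in m.
Only numpy, scipy, OpenCV 4.12 (cv2) and the standard library are available. Lean on these libraries where they do the work, as an engineer would, in place of code of your own. Each camera call takes 0.05 s, during which the arm holds its last target.

## Task

A customer has left four hole saws stacked on the shop counter. Take the stack apart from the top down and return each saw, teeth down, to the well of the display tray that is made for its diameter, so that all four stand flat in their wells. Set them down without dropping or tipping any, and leave the carton and the tape measure where they are.

Things in the scene. Friction and masses are not known exactly. Their poses are not given: they have to be found in the camera images.
- saw25_center (a point): the smallest hole saw, a plain steel cup standing teeth down, 25 mm outside diameter, 54 mm tall, about 70 g (varies by a fifth); at the start it is number 1 from the top of the stack. The point is on its axis, half-way up (27 mm above the teeth, 27 mm below the flat closed top); z points up along the axis. Round: any yaw will do for a grasp across its sides.
- saw38_center (a point): the second smallest hole saw, a plain steel cup standing teeth down, 38 mm outside diameter, 54 mm tall, about 110 g (varies by a fifth); at the start it is number 2 from the top of the stack. The point is on its axis, half-way up (27 mm above the teeth, 27 mm below the flat closed top); z points up along the axis. Round: any yaw will do for a grasp across its sides.
- saw51_center (a point): the second largest hole saw, a plain steel cup standing teeth down, 51 mm outside diameter, 54 mm tall, about 160 g (varies by a fifth); at the start it is number 3 from the top of the stack. The point is on its axis, half-way up (27 mm above the teeth, 27 mm below the flat closed top); z points up along the axis. Round: any yaw will do for a grasp across its sides.
- saw68_center (a point): the largest hole saw, a plain steel cup standing teeth down, 68 mm outside diameter, 54 mm tall, about 240 g (varies by a fifth); at the start it is number 4 from the top of the stack, standing on the counter. The point is on its axis, half-way up (27 mm above the teeth, 27 mm below the flat closed top); z points up along the axis. Round: any yaw will do for a grasp across its sides.
- well25 (a point): the round well for the 25 mm saw: 37 mm across, 6 mm deep with a 2 mm chamfered mouth, dark floor, in the middle of a birch plywood 100 x 100 mm insert; one of four such inserts that fill a white 2 x 2 display tray fixed on the counter (centres 102 mm apart; any insert may be in any corner). The point is at the centre of the well's floor, 16 mm above the counter; z up. A seated saw stands on this floor, so keep the fingertips above the insert's surface, 6 mm higher.
- well38 (a point): the round well for the 38 mm saw: 50 mm across, 6 mm deep with a 2 mm chamfered mouth, dark floor, in the middle of a birch plywood 100 x 100 mm insert; one of four such inserts that fill a white 2 x 2 display tray fixed on the counter (centres 102 mm apart; any insert may be in any corner). The point is at the centre of the well's floor, 16 mm above the counter; z up. A seated saw stands on this floor, so keep the fingertips above the insert's surface, 6 mm higher.
- well51 (a point): the round well for the 51 mm saw: 63 mm across, 6 mm deep with a 2 mm chamfered mouth, dark floor, in the middle of a birch plywood 100 x 100 mm insert; one of four such inserts that fill a white 2 x 2 display tray fixed on the counter (centres 102 mm apart; any insert may be in any corner). The point is at the centre of the well's floor, 16 mm above the counter; z up. A seated saw stands on this floor, so keep the fingertips above the insert's surface, 6 mm higher.
- well68 (a point): the round well for the 68 mm saw: 80 mm across, 6 mm deep with a 2 mm chamfered mouth, dark floor, in the middle of a birch plywood 100 x 100 mm insert; one of four such inserts that fill a white 2 x 2 display tray fixed on the counter (centres 102 mm apart; any insert may be in any corner). The point is at the centre of the well's floor, 16 mm above the counter; z up. A seated saw stands on this floor, so keep the fingertips above the insert's surface, 6 mm higher.
- carton: bystander: a full cardboard carton of screws, 65 x 95 x 48 mm, standing on the counter to one side; origin at the centre of its underside
- tape_measure: bystander: a grey pocket tape measure, 70 x 36 x 58 mm, on the counter beyond the work; origin at the centre of its underside
Not all that is in view belongs to the job. Leave any blue or purple look-alike of the part that bears saw38_center alone.

How it is judged (in metres and radians):
On the way, in this order (a step that is already met when the one before it is completed fails the run):
1. the 25 mm saw stands flat in its own well, released (horizontal distance between saw25_center and well25 below 0.009 m and z of saw25_center in the frame of well25 between 0.024 and 0.03 m and angle between saw25_center's own z axis and vertical below 0.06 rad and contact force between the fingers and saw25 below 0.05 N), for 0.2 s.
2. the 38 mm saw stands flat in its own well, released (horizontal distance between saw38_center and well38 below 0.009 m and z of saw38_center in the frame of well38 between 0.024 and 0.03 m and angle between saw38_center's own z axis and vertical below 0.06 rad and contact force between the fingers and saw38 below 0.05 N), for 0.2 s.
3. the 51 mm saw stands flat in its own well, released (horizontal distance between saw51_center and well51 below 0.009 m and z of saw51_center in the frame of well51 between 0.024 and 0.03 m and angle between saw51_center's own z axis and vertical below 0.06 rad and contact force between the fingers and saw51 below 0.05 N), for 0.2 s.
4. the 68 mm saw stands flat in its own well, released (horizontal distance between saw68_center and well68 below 0.009 m and z of saw68_center in the frame of well68 between 0.024 and 0.03 m and angle between saw68_center's own z axis and vertical below 0.06 rad and contact force between the fingers and saw68 below 0.05 N), for 0.2 s.
At the end, for the whole second after the job is handed in: every saw stands upright (within 0.06 rad) on the floor of the well of its own diameter (centre within 9 mm of the well's centre, height within 3 mm), released and at rest (all of step 1 and all of step 2 and all of step 3 and all of step 4 and linear speed of each of saw25, saw38, saw51, saw68 below 0.02 m/s); the robot touches nothing.
It fails at once if a saw tipped over (angle between any of saw25_center, saw38_center, saw51_center, saw68_center's own z axis and vertical above 0.6 rad).
It fails at once if a saw dropped (falling free by more than about 2 cm) ((linear speed of saw25 above 0.65 m/s and contact force between the fingers and saw25 below 0.01 N) or (linear speed of saw38 above 0.65 m/s and contact force between the fingers and saw38 below 0.01 N) or (linear speed of saw51 above 0.65 m/s and contact force between the fingers and saw51 below 0.01 N) or (linear speed of saw68 above 0.65 m/s and contact force between the fingers and saw68 below 0.01 N)).
It fails at once if the carton pushed more than 15 mm (distance of carton from where it was at the start of the episode above 0.015 m).
It fails at once if the tape measure pushed more than 15 mm (distance of tape_measure from where it was at the start of the episode above 0.015 m).
It also fails if it takes over 141 s, if anything falls off the work surface, if the arm or the gripper's body presses on something with over 40 N, if the wrist force passes 120 N, or if a joint passes its speed limit or range.

## Working session

There is one attempt and no reset: what is moved stays moved. The work goes in short steps, Python scripts to look and compute and a tool call to move; the robot and the scene stay as the last step left them, time stands still between calls to the robot, and variables do not carry over. Pictures are saved under pics/ and viewed, and the job is handed in when it is done.

Besides the shell and the picture viewer there is one more tool, called after "Call:" as name(argument=value, ...), one argument or row to a line, values as JSON. move_arm: Moves the arm, as the interface text tells. Its arguments: {"type":"object","properties":{"increments":{"type":"array","items":{"type":"array"}},"jaw":{"type":"number"}},"required":["increments"]}

```bash
mkdir -p pics; ls
python3 - <<'E'
from plant import ctrl
import cv2,numpy as np
print(ctrl.get_obs())
for n in ["scene","top"]:
    s=ctrl.snapshot(n); cv2.imwrite(f"pics/{n}0.png",s["color"][:,:,::-1])
    print(n,s["fx"],s["fy"],s["cx"],s["cy"],np.round(s["R"],4).tolist(),np.round(s["t"],4).tolist())
E
```

```text
pics
{'clock': 0.0, 'joint_pos': array([ 8.11946891e+01,  2.05898370e+01,  6.34616951e-01, -1.97787944e-02,
       -7.01353012e+01, -1.65046575e+01]), 'qvel': array([-0.0138373 , -0.02186053,  0.00821769,  0.12398522,  0.03337764,
       -0.08650737]), 'tau': array([ 1.12585494e-03, -5.82714951e+01,  2.93047857e+01,  6.99664369e+00,
        6.93904716e-03, -1.66024356e-04]), 'tool_pos': array([0.28841542, 0.60974998, 0.2256482 ]), 'orientation': array([ 1.79907926e+02, -7.89155863e-03, -2.53166976e+01]), 'force': array([-1.15446626,  0.03865366, -0.55178457]), 'moment': array([-0.05274395, -0.00302572,  0.0746597 ]), 'opening': 0.08778809522315127}
scene 506.71071840468375 506.71071840468375 323.44912841410667 200.25998232787026 [[-0.3796, 0.9252, 0.0027], [0.7298, 0.3012, -0.6137], [-0.5686, -0.231, -0.7895]] [0.1351, -0.3943, 1.6656]
top 447.96741588791866 447.96741588791866 313.3596146878725 193.4905989985996 [[0.0041, -1.0, -0.0066], [-0.9892, -0.0031, -0.1466], [0.1466, 0.0071, -0.9892]] [0.1434, 0.6324, 1.2489]
```

View pics/scene0.png

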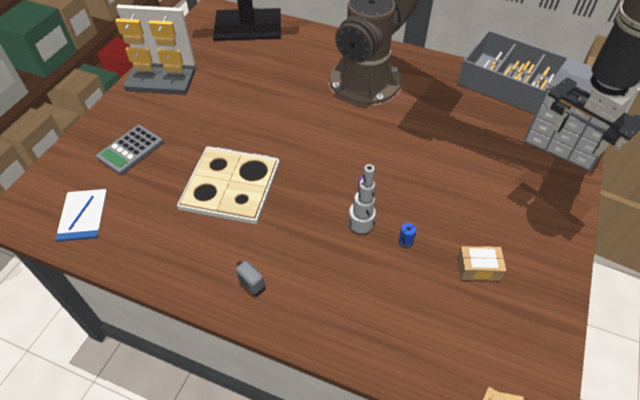

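View pics/top0.png

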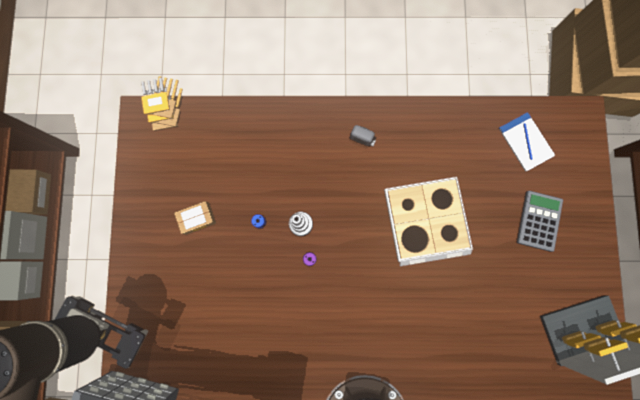

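The top view shows the stack at about (300,223), the tray at about (428,221), and look-alikes in blue (258,221) and purple (309,259). The carton is at (194,217) and the tape measure at (363,135). Next I'll zoom in.

Run:
```python
import cv2,numpy as np
a=cv2.imread("pics/top0.png"); b=cv2.imread("pics/scene0.png")
A=cv2.resize(a[190:270,245:325],None,fx=5,fy=5,interpolation=cv2.INTER_CUBIC)
B=cv2.resize(b[155:255,340:420],None,fx=5,fy=5,interpolation=cv2.INTER_CUBIC)
B=np.vstack([B]); A=np.vstack([A,np.zeros((100,400,3),np.uint8)])
cv2.imwrite("pics/z0.png",np.hstack([A,B]))
for n,im,x0,y0,x1,y1 in [("top",a,380,170,480,270),("scene",b,170,140,290,225)]:
    hsv=cv2.cvtColor(im,cv2.COLOR_BGR2HSV)
    m=(hsv[:,:,2]<75).astype(np.uint8); 
    k=np.zeros_like(m); k[y0:y1,x0:x1]=m[y0:y1,x0:x1]
    N,l,st,c=cv2.connectedComponentsWithStats(k)
    print(n,[(st[i].tolist(),c[i].round(1).tolist()) for i in range(1,N) if st[i][4]>30])
    cv2.imwrite(f"pics/w_{n}.png",cv2.resize(im[y0:y1,x0:x1],None,fx=5,fy=5,interpolation=cv2.INTER_CUBIC))
```

```text
top [([433, 190, 18, 18, 97], [442.6, 197.7]), ([403, 227, 22, 24, 64], [410.4, 241.2]), ([442, 226, 14, 14, 60], [449.3, 232.5])]
scene [([211, 159, 15, 11, 125], [217.9, 164.2]), ([240, 161, 27, 19, 387], [253.0, 170.3]), ([195, 185, 21, 15, 247], [204.7, 192.1]), ([236, 195, 12, 8, 72], [241.4, 198.7])]
```

View pics/z0.png

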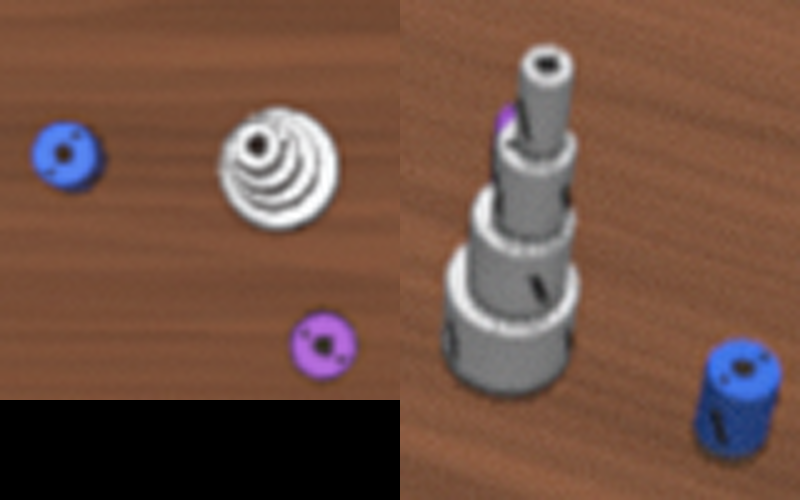

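View pics/w_top.png

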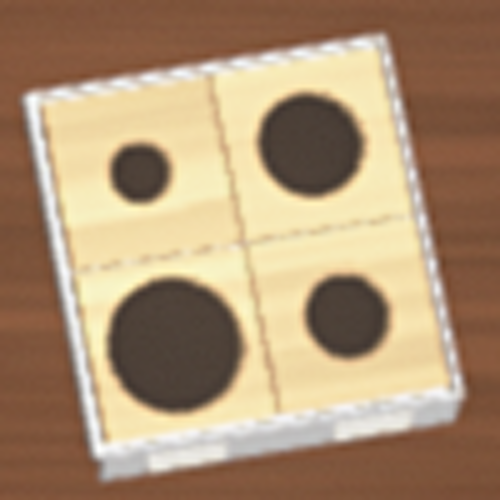

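The well order in the top view is 25 at upper left, 51 at upper right, 68 at lower left and 38 at lower right. Next I'll get metric positions.

```bash
cat > h.py <<'E'
import cv2,numpy as np
from plant import ctrl
def bp(s,uv,z):
    uv=np.atleast_2d(uv).astype(float)
    d=np.c_[(uv[:,0]-s["cx"])/s["fx"],(uv[:,1]-s["cy"])/s["fy"],np.ones(len(uv))]@s["R"]
    o=-s["R"].T@s["t"]; k=(z-o[2])/d[:,2]
    return o+d*k[:,None]
def pj(s,X):
    c=np.atleast_2d(X)@s["R"].T+s["t"]; return np.c_[s["fx"]*c[:,0]/c[:,2]+s["cx"],s["fy"]*c[:,1]/c[:,2]+s["cy"]]
def circ(c,r,z,n=90):
    a=np.linspace(0,2*np.pi,n); return np.c_[c[0]+r*np.cos(a),c[1]+r*np.sin(a),np.full(n,z)]
def overlay(s,items,box,f,name):
    x0,y0,x1,y1=box
    im=cv2.resize(np.ascontiguousarray(s["color"][y0:y1,x0:x1,::-1]),None,fx=f,fy=f,interpolation=cv2.INTER_CUBIC)
    for (c,r,z,col) in items:
        p=(pj(s,circ(c,r,z))-[x0,y0]+.5)*f-.5
        cv2.polylines(im,[np.round(p*16).astype(np.int32)],True,col,1,cv2.LINE_AA,4)
    cv2.imwrite(name,im); return im
E
cat > wells.py <<'E'
from h import *
from scipy.optimize import least_squares
res={}
for n,box in [("top",(385,178,472,262)),("scene",(180,148,280,218))]:
    s=ctrl.snapshot(n); im=s["color"]; x0,y0,x1,y1=box
    g=im.min(axis=2).astype(np.uint8)
    f=8; up=cv2.resize(im[y0:y1,x0:x1].max(axis=2),None,fx=f,fy=f,interpolation=cv2.INTER_CUBIC)
    m=(up<140).astype(np.uint8)
    cs,_=cv2.findContours(m,cv2.RETR_LIST,cv2.CHAIN_APPROX_NONE)
    for c in cs:
        A=cv2.contourArea(c)
        if A<60*f*f or A>700*f*f: continue
        p=(c[:,0,:]+.5)/f-.5+[x0,y0]
        W=bp(s,p,0.022)[:,:2]
        r=least_squares(lambda q:np.hypot(W[:,0]-q[0],W[:,1]-q[1])-q[2],[*W.mean(0),.03],loss="soft_l1",f_scale=.001)
        print(n,p.mean(0).round(1),r.x.round(4),"rms",np.sqrt((r.fun**2).mean()).round(4))
E
python3 wells.py
```

```text
top [452.9 259.3] [ 0.7794 -0.2067  0.3398] rms 0.0063
top [414.4 238.6] [ 0.5043 -0.148   0.0381] rms 0.0003
top [449.  232.8] [ 0.5214 -0.2486  0.0235] rms 0.0003
top [407.5 204.1] [ 0.6049 -0.1307  0.0168] rms 0.0003
top [388.3 230.8] [ 0.7178 -2.1183  2.0554] rms 0.0108
top [441.6 198.5] [ 0.622  -0.2312  0.0297] rms 0.0003
top [467.6 204.7] [0.5704 0.0836 0.3987] rms 0.0124
top [411.5 180.2] [-0.2047 -0.2357  0.8883] rms 0.0085
scene [197.9 215. ] [ 0.554  -0.2387  0.1507] rms 0.0081
scene [241.3 198.7] [ 0.6071 -0.1308  0.0162] rms 0.0006
scene [204.7 192. ] [ 0.6239 -0.2312  0.029 ] rms 0.0006
scene [253.  170.2] [ 0.5062 -0.1481  0.0374] rms 0.0006
scene [217.8 164. ] [ 0.5231 -0.2485  0.0228] rms 0.0005
scene [186.6 168.1] [ 0.5569 -0.3232  0.0641] rms 0.0243
```

```bash
cat > saws.py <<'E'
from h import *
s=ctrl.snapshot("top"); t=ctrl.snapshot("scene")
# hole of the 25 mm saw at its top, z=.216
for n,S,box in [("top",s,(290,210,302,226)),("scene",t,(364,160,374,172))]:
    x0,y0,x1,y1=box; g=S["color"][y0:y1,x0:x1].max(axis=2).astype(float)
    w=np.clip(150-g,0,None); yy,xx=np.mgrid[y0:y1,x0:x1]
    uv=[(w*xx).sum()/w.sum(),(w*yy).sum()/w.sum()]
    print(n,uv,bp(S,uv,.216).round(4))
# outer outline of the 68 in top view
E
python3 saws.py
```

```text
top [np.float64(294.9188275084555), np.float64(215.9293498684705)] [[0.5501 0.1902 0.216 ]]
scene [np.float64(368.4456647398844), np.float64(165.33757225433527)] [[0.5377 0.184  0.216 ]]
```

```bash
cat > ov.py <<'E'
from h import *
import sys
def run(C,name):
    cols=[(0,0,255),(0,200,0),(255,0,0),(255,0,255)]
    it=[]
    for c,D,z,col in zip(C,[25,38,51,68],[.216,.162,.108,.054],cols):
        it+= [(c,D/2000,z,col)]
    s=ctrl.snapshot("top"); t=ctrl.snapshot("scene")
    it2=it+[(C[3],.034,0,(0,255,255))]
    a=overlay(s,it2,(283,205,318,242),11,"pics/_a.png"); b=overlay(t,it2,(345,160,381,240),7,"pics/_b.png")
    h=max(a.shape[0],b.shape[0]); p=lambda i:np.vstack([i,np.zeros((h-i.shape[0],i.shape[1],3),np.uint8)])
    cv2.imwrite(name,np.hstack([p(a),p(b)]))
    print(bp(s,[296,218.6],.216),bp(t,[368.9,167.5],.216))
E
python3 -c "
from ov import *
run([(.541,.187)]*4,'pics/o1.png')"
```

```text
[[0.54345265 0.18743356 0.216     ]] [[0.54345628 0.18707028 0.216     ]]
```

View pics/o1.png

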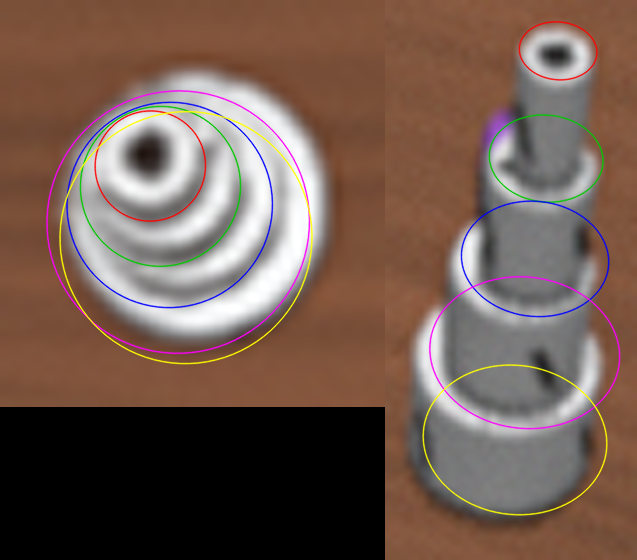

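```bash
python3 -c "
from ov import *
run([(.5432,.1873),(.5437,.186),(.5440,.184),(.5442,.1835)],'pics/o2.png')"
```

```text
[[0.54345265 0.18743356 0.216     ]] [[0.54345628 0.18707028 0.216     ]]
```

View pics/o2.png

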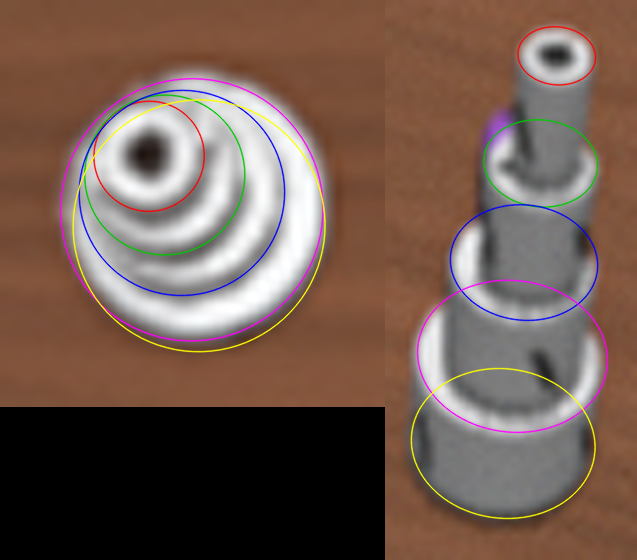

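Both views agree on the stack:

| Saw | x | y |
|---|---|---|
| 25 | .543 | .187 |
| 38 | .5437 | .186 |
| 51 | .544 | .184 |
| 68 | .544 | .1835 |

The sizes match the overlays. I'll move above the stack now.

Call:
move_arm(
  increments=[
    [[0, 0, 20], 0],
    [[0, 0, 30], 0],
    [[5, -10, 25], 0],
    [[20, -30, 0], 0],
    [[20, -35, 0], 0],
    [[20, -35, 0], 0],
    [[20, -35, 0], 0],
    [[20, -35, 0], 0],
  ],
  jaw=1,
)

```text
clock: 1.3
tool_pos: [0.3935, 0.4273, 0.3025]
orientation: [179.9, -0.1, -24.9]
force: [0.4, 0.4, -0.1]
opening: 0.0876
```

Run:
```python
from h import *
s=ctrl.snapshot("top")
print("blue",bp(s,[258,221],.054),"purple",bp(s,[309.2,258.8],.054),"tape",bp(s,[363,135],.05))
```

```text
blue [[0.55098779 0.30326017 0.054     ]] purple [[0.44484482 0.15655473 0.054     ]] tape [[8.05801053e-01 3.44463785e-04 5.00000000e-02]]
```

Call:
move_arm(
  increments=[
    [[25, -40, 0], 0],
    [[25, -40, 0], 0],
    [[25, -40, 0], 0],
    [[25, -40, 0], 0],
    [[25, -40, 0], 0],
    [[15, -25, -5], 0],
    [[5, -8, -5], 0],
    [[0, 0, 0], 0],
  ],
)

```text
clock: 2.15
tool_pos: [0.543, 0.1814, 0.2948]
orientation: [-179.9, -0.2, -25.1]
force: [0.0, 0.4, -0.3]
opening: 0.0874
```

Call:
move_arm(
  increments=[
    [[0, 6, 0], 0],
    [[0, 0, 0], 0],
    [[0, 0, -15], 0],
    [[0, 0, -15], 0],
    [[0, 0, -15], 0],
    [[0, 0, -10], 0],
    [[0, 0, 0], 0],
    [[0, 0, 0], 0],
  ],
)

```text
clock: 2.95
tool_pos: [0.5409, 0.1964, 0.2404]
orientation: [-179.7, -0.3, -24.6]
force: [-0.2, -0.2, 0.2]
opening: 0.0877
```

Run:
```python
from h import *
s=ctrl.snapshot("wrist"); cv2.imwrite("pics/wr1.png",s["color"][:,:,::-1]); print(ctrl.get_obs()["tool_pos"], pj(s,[.543,.187,.216]), pj(s,ctrl.get_obs()["tool_pos"]))
```

```text
[0.54096387 0.1964153  0.24042646] [[329.08604069 223.55871714]] [[317.89996345 247.07933   ]]
```

View pics/wr1.png

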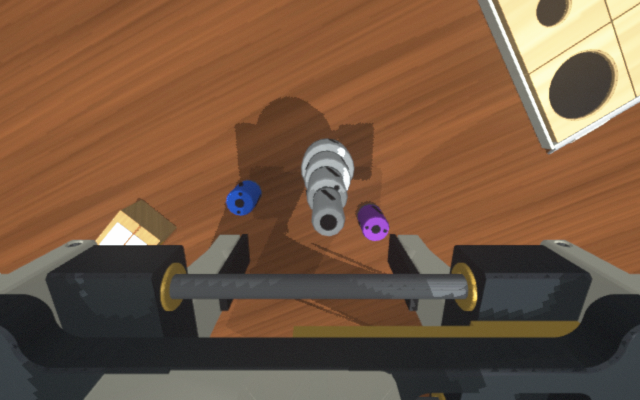

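The wrist view shows the 25 mm saw's hole at (328,222), and my estimate predicted (329,223.6), so they agree. The arm drifted 9 mm in y, so I'll correct that.

Call:
move_arm(
  increments=[
    [[2, -9, 0], 0],
    [[0, 0, 0], 0],
    [[0, 0, 0], 0],
    [[0, 0, 0], 0],
    [[0, 0, 0], 0],
    [[0, 0, 0], 0],
    [[0, 0, 0], 0],
    [[0, 0, 0], 0],
  ],
)

```text
clock: 3.8
tool_pos: [0.5441, 0.1868, 0.2429]
orientation: [-179.5, -0.4, -24.6]
force: [-0.2, -0.3, -1.1]
opening: 0.0877
```

Call:
move_arm(
  increments=[
    [[0, 0, -10], 0],
    [[0, 0, -12], 0],
    [[0, 0, -12], 0],
    [[0, 0, -12], 0],
    [[0, 0, -10], 0],
    [[0, 0, -6], 0],
    [[0, 0, 0], 0],
    [[0, 0, 0], 0],
  ],
)

```text
clock: 4.6
tool_pos: [0.5429, 0.1862, 0.1731]
orientation: [-179.7, -0.3, -24.6]
force: [-0.0, -0.1, 0.6]
opening: 0.0876
```

Call:
move_arm(
  increments=[
    [[0, 0, 7], 0],
    [[0, 0, 0], 0],
    [[0, 0, 0], 0],
    [[0, 0, 0], 0],
    [[0, 0, 0], 0],
    [[0, 0, 0], 0],
    [[0, 0, 0], 0],
    [[0, 0, 0], 0],
  ],
)

```text
clock: 5.4
tool_pos: [0.544, 0.1868, 0.1831]
orientation: [-179.5, -0.4, -24.6]
force: [0.3, -0.0, 0.4]
opening: 0.0879
```

Call:
move_arm(
  increments=[
    [[0, 0, 0], 0],
    [[0, 0, 0], 0],
    [[0, 0, 0], 0],
    [[0, 0, 0], 0],
    [[0, 0, 0], 0],
    [[0, 0, 0], 0],
    [[0, 0, 0], 0],
    [[0, 0, 0], 0],
  ],
  jaw=-1,
)

```text
clock: 6.2
tool_pos: [0.5439, 0.1868, 0.1828]
orientation: [-179.5, -0.4, -24.6]
force: [-0.8, 0.6, -0.1]
opening: 0.029
```

Call:
move_arm(
  increments=[
    [[0, 0, 0], 0],
    [[0, 0, 0], 0],
    [[0, 0, 0], 0],
    [[0, 0, 0], 0],
    [[0, 0, 0], 0],
    [[0, 0, 0], 0],
    [[0, 0, 0], 0],
    [[0, 0, 0], 0],
  ],
)

```text
clock: 7.0
tool_pos: [0.5439, 0.1868, 0.1828]
orientation: [-179.5, -0.4, -24.6]
force: [0.1, 0.2, -0.0]
opening: 0.0244
```

Call:
move_arm(
  increments=[
    [[0, 0, 4], 0],
    [[0, 0, 8], 0],
    [[0, 0, 12], 0],
    [[0, 0, 12], 0],
    [[0, 0, 12], 0],
    [[0, 0, 8], 0],
    [[0, 0, 4], 0],
    [[0, 0, 0], 0],
  ],
)

```text
clock: 7.8
tool_pos: [0.5442, 0.1869, 0.25]
orientation: [-179.4, -0.5, -24.6]
force: [0.5, 0.2, -0.2]
opening: 0.0245
```

```bash
cat > look.py <<'E'
from h import *
import sys
o=ctrl.get_obs(); print(o["clock"],o["tool_pos"],o["orientation"],o["opening"],o["force"])
tag=sys.argv[1]
box={"t":(260,150,480,290),"s":(170,110,420,260)}
a=ctrl.snapshot("top")["color"][150:290,260:480,::-1]; b=ctrl.snapshot("scene")["color"][80:260,170:450,::-1]
a=cv2.resize(a,(400,255),interpolation=cv2.INTER_CUBIC); b=cv2.resize(b,(400,257),interpolation=cv2.INTER_CUBIC)[:255]
cv2.imwrite(f"pics/{tag}.png",np.hstack([a,b]))
E
python3 look.py l1
```

```text
7.8 [0.54424895 0.18687348 0.25003097] [-179.35371729   -0.48635445  -24.59090637] 0.024508565217605503 [ 0.46940267  0.19021752 -0.17336974]
```

View pics/l1.png

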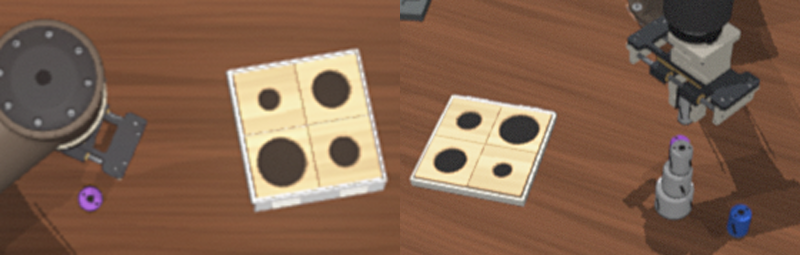

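Call:
move_arm(
  increments=[
    [[3, -15, 0], 0],
    [[6, -30, 0], 0],
    [[7, -38, 0], 0],
    [[8, -38, 0], 0],
    [[8, -38, 0], 0],
    [[8, -38, 0], 0],
    [[8, -38, 0], 0],
    [[6, -35, 0], 0],
  ],
)

```text
clock: 8.7
tool_pos: [0.5955, -0.0938, 0.2439]
orientation: [-179.7, -0.1, -24.2]
force: [1.4, 0.6, -0.6]
opening: 0.0243
```

Call:
move_arm(
  increments=[
    [[3, -22, 0], 0],
    [[1, -10, 0], 0],
    [[0, 0, 0], 0],
    [[0, 0, 0], 0],
    [[0, 0, 0], 0],
    [[0, 0, 0], 0],
    [[0, 0, 0], 0],
    [[0, 0, 0], 0],
  ],
)

```text
clock: 9.5
tool_pos: [0.5974, -0.1306, 0.2408]
orientation: [-179.9, 0.2, -24.3]
force: [-0.7, 0.0, 0.1]
opening: 0.0243
```

Call:
move_arm(
  increments=[
    [[8, 0, 0], 0],
    [[0, 0, -15], 0],
    [[0, 0, -30], 0],
    [[0, 0, -35], 0],
    [[0, 0, -30], 0],
    [[0, 0, -20], 0],
    [[0, 0, -10], 0],
    [[0, 0, 0], 0],
  ],
)

```text
clock: 10.3
tool_pos: [0.6109, -0.1288, 0.0984]
orientation: [-179.7, -0.2, -24.1]
force: [0.6, 0.1, -1.0]
opening: 0.0245
```

Call:
move_arm(
  increments=[
    [[0, 0, 0], 0],
    [[0, 0, 0], 0],
    [[0, 0, 0], 0],
    [[0, 0, 0], 0],
    [[0, 0, 0], 0],
    [[0, 0, 0], 0],
    [[0, 0, 0], 0],
    [[0, 0, 0], 0],
  ],
)

```text
clock: 11.1
tool_pos: [0.6145, -0.1288, 0.1041]
orientation: [-179.6, -0.6, -24.1]
force: [1.0, 0.1, -0.6]
opening: 0.0243
```

Run:
```python
from h import *
print(ctrl.get_obs()["tool_pos"],ctrl.get_obs()["orientation"])
s=ctrl.snapshot("wrist"); t=ctrl.snapshot("scene")
p=ctrl.get_obs()["tool_pos"]
a=overlay(s,[((.606,-.131),.0185,.022,(0,255,0)),((p[0],p[1]),.0125,p[2]-.0208,(0,0,255))],(200,80,440,300),2,"pics/_a.png")
b=overlay(t,[((.606,-.131),.0185,.022,(0,255,0)),((p[0],p[1]),.0125,p[2]-.0208,(0,0,255))],(215,160,275,215),7,"pics/_b.png")
b=b[:440]; b=np.vstack([b,np.zeros((a.shape[0]-b.shape[0],b.shape[1],3),np.uint8)]); a=a[:,:380]
cv2.imwrite("pics/p1.png",np.hstack([a,b]))
```

```text
[ 0.61448382 -0.12878516  0.10406682] [-179.55676509   -0.62311643  -24.08597233]
```

View pics/p1.png

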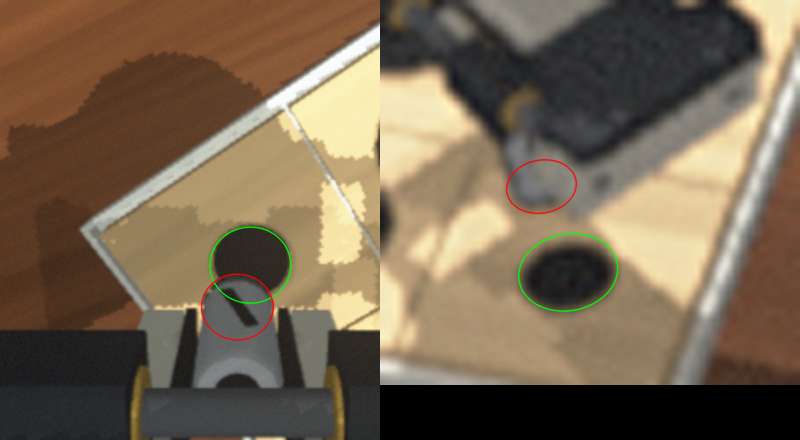

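Call:
move_arm(
  increments=[
    [[-8, -2, 0], 0],
    [[0, 0, -8], 0],
    [[0, 0, -10], 0],
    [[0, 0, -10], 0],
    [[0, 0, -8], 0],
    [[0, 0, -5], 0],
    [[0, 0, 0], 0],
    [[0, 0, 0], 0],
  ],
)

```text
clock: 12.0
tool_pos: [0.6045, -0.131, 0.0574]
orientation: [-179.6, -0.4, -24.1]
force: [-0.0, 0.5, -0.2]
opening: 0.0241
```

Call:
move_arm(
  increments=[
    [[1, 0, 0], 0],
    [[0, 0, -3], 0],
    [[0, 0, -3], 0],
    [[0, 0, -3], 0],
    [[0, 0, -2], 0],
    [[0, 0, 0], 0],
    [[0, 0, 0], 0],
    [[0, 0, 0], 0],
  ],
)

```text
clock: 12.8
tool_pos: [0.6065, -0.131, 0.0466]
orientation: [-179.6, -0.6, -24.1]
force: [-0.3, 0.3, -0.1]
opening: 0.0243
```

Call:
move_arm(
  increments=[
    [[0, 0, -3], 0],
    [[0, 0, -2], 0],
    [[0, 0, -2], 0],
    [[0, 0, -1], 0],
    [[0, 0, 0], 0],
    [[0, 0, 0], 0],
    [[0, 0, 0], 0],
    [[0, 0, 0], 0],
  ],
)

```text
clock: 13.6
tool_pos: [0.6066, -0.131, 0.038]
orientation: [-179.6, -0.6, -24.1]
force: [-1.0, 0.0, -1.0]
opening: 0.0243
```

Call:
move_arm(
  increments=[
    [[0, 0, -1], 0],
    [[0, 0, -1], 0],
    [[0, 0, -1], 0],
    [[0, 0, 0], 0],
    [[0, 0, 0], 0],
    [[0, 0, 0], 0],
    [[0, 0, 0], 0],
    [[0, 0, 0], 0],
  ],
)

```text
clock: 14.4
tool_pos: [0.6071, -0.131, 0.0368]
orientation: [-179.6, -0.7, -24.0]
force: [-0.4, 0.4, 1.2]
opening: 0.0245
```

Call:
move_arm(
  increments=[
    [[0, 0, -1], 0],
    [[0, 0, -1], 0],
    [[0, 0, -1], 0],
    [[0, 0, -1], 0],
    [[0, 0, 0], 0],
    [[0, 0, 0], 0],
    [[0, 0, 0], 0],
    [[0, 0, 0], 0],
  ],
)

```text
clock: 15.2
tool_pos: [0.6074, -0.131, 0.0368]
orientation: [-179.6, -0.7, -24.0]
force: [-0.8, 0.0, 2.5]
opening: 0.024
```

Contact is confirmed: z matches the expected .0368 and the force is rising. Releasing.

Call:
move_arm(
  increments=[
    [[0, 0, 0], 0],
    [[0, 0, 0], 0],
    [[0, 0, 0], 0],
    [[0, 0, 0], 0],
    [[0, 0, 0], 0],
    [[0, 0, 0], 0],
    [[0, 0, 0], 0],
    [[0, 0, 0], 0],
  ],
  jaw=0.6,
)

```text
clock: 16.0
tool_pos: [0.6074, -0.1311, 0.0363]
orientation: [-179.6, -0.7, -24.0]
force: [0.7, 1.2, -0.6]
opening: 0.0701
```

Call:
move_arm(
  increments=[
    [[0, 0, 3], 0],
    [[0, 0, 8], 0],
    [[0, 0, 15], 0],
    [[0, 0, 25], 0],
    [[0, 0, 35], 0],
    [[0, 0, 40], 0],
    [[0, 0, 40], 0],
    [[0, 0, 10], 0],
  ],
)

```text
clock: 16.8
tool_pos: [0.6046, -0.1316, 0.2207]
orientation: [-179.7, -0.6, -24.0]
force: [-0.5, 0.3, 0.2]
opening: 0.0703
```

```bash
python3 look.py l2
```

```text
16.8 [ 0.6045963  -0.13159266  0.22068402] [-179.74340671   -0.56069383  -23.95501663] 0.07034085981540593 [-0.45990177  0.33730444  0.21864234]
```

View pics/l2.png

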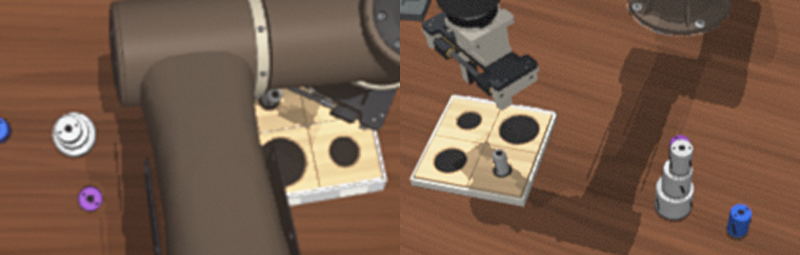

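The 25 mm saw is standing in the small well. I'll check it in numbers and measure the remaining stack.

Run:
```python
from h import *
t=ctrl.snapshot("scene"); s=ctrl.snapshot("top"); w=ctrl.snapshot("wrist")
it=[((.606,-.131),.0185,.022,(0,255,0)),((.6071,-.131),.0125,.070,(0,0,255)),((.6071,-.131),.0125,.022,(255,0,0))]
a=overlay(t,it,(222,170,262,215),9,"pics/_a.png")[:400]
st=[((.5437,.186),.019,.162,(0,200,0)),((.544,.184),.0255,.108,(255,0,0)),((.544,.1835),.034,.054,(255,0,255))]
b=overlay(t,st,(345,160,385,240),5,"pics/_b.png")[:400]; c=overlay(s,st,(283,205,318,242),6,"pics/_c.png")
f=lambda i:np.vstack([i,np.zeros((400-i.shape[0],i.shape[1],3),np.uint8)]) if i.shape[0]<400 else i
cv2.imwrite("pics/p2.png",np.hstack([f(a),f(b),f(c)]))
```

```text
(no output)
```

View pics/p2.png

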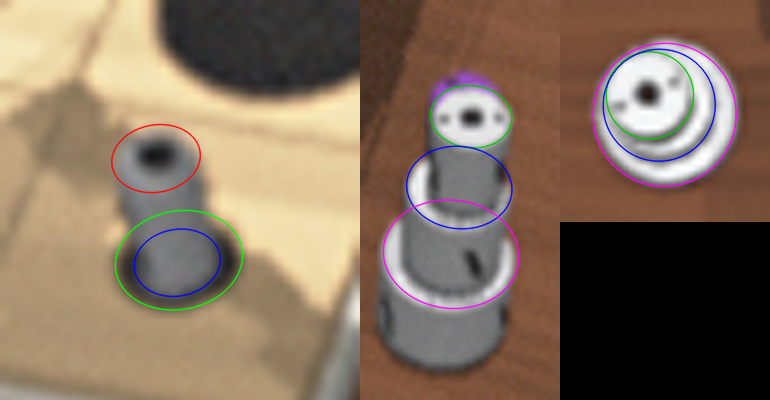

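The 25 is centred and upright in its well. Next is the 38.

Call:
move_arm(
  increments=[
    [[-3, 15, 0], 0],
    [[-6, 30, 0], 0],
    [[-7, 38, 0], 0],
    [[-8, 38, 0], 0],
    [[-8, 38, 0], 0],
    [[-8, 38, 0], 0],
    [[-8, 38, 0], 0],
    [[-6, 35, 0], 0],
  ],
  jaw=1,
)

```text
clock: 17.85
tool_pos: [0.538, 0.1464, 0.2016]
orientation: [179.3, 0.8, -24.4]
force: [0.7, 0.2, 0.3]
opening: 0.088
```

Call:
move_arm(
  increments=[
    [[-3, 22, 0], 0],
    [[-1, 10, 0], 0],
    [[0, 0, 0], 0],
    [[0, 0, 0], 0],
    [[0, 0, 0], 0],
    [[0, 0, 0], 0],
    [[0, 0, 0], 0],
    [[0, 0, 0], 0],
  ],
)

```text
clock: 18.65
tool_pos: [0.5298, 0.1811, 0.1966]
orientation: [178.9, 1.1, -24.3]
force: [0.1, -0.0, 0.1]
opening: 0.0878
```

Call:
move_arm(
  increments=[
    [[13, 5, 0], 0],
    [[0, 0, 0], 0],
    [[0, 0, -6], 0],
    [[0, 0, -12], 0],
    [[0, 0, -12], 0],
    [[0, 0, -10], 0],
    [[0, 0, -5], 0],
    [[0, 0, 0], 0],
  ],
)

```text
clock: 19.45
tool_pos: [0.5432, 0.1851, 0.1463]
orientation: [178.8, 1.2, -24.4]
force: [0.1, 0.6, 0.4]
opening: 0.0877
```

Call:
move_arm(
  increments=[
    [[0, 0, 0], 0],
    [[0, 0, 0], 0],
    [[0, 0, 0], 0],
    [[0, 0, 0], 0],
    [[0, 0, 0], 0],
    [[0, 0, 0], 0],
    [[0, 0, 0], 0],
    [[0, 0, 0], 0],
  ],
)

```text
clock: 20.25
tool_pos: [0.544, 0.1857, 0.148]
orientation: [178.9, 1.1, -24.4]
force: [-0.5, -0.4, 0.3]
opening: 0.0879
```

Call:
move_arm(
  increments=[
    [[0, 0, -4], 0],
    [[0, 0, -6], 0],
    [[0, 0, -4], 0],
    [[0, 0, -2], 0],
    [[0, 0, 0], 0],
    [[0, 0, 0], 0],
    [[0, 0, 0], 0],
    [[0, 0, 0], 0],
  ],
)

```text
clock: 21.05
tool_pos: [0.5438, 0.1855, 0.13]
orientation: [178.9, 1.1, -24.4]
force: [0.4, 0.2, 0.5]
opening: 0.0877
```

Call:
move_arm(
  increments=[
    [[0, 0, 0], 0],
    [[0, 0, 0], 0],
    [[0, 0, 0], 0],
    [[0, 0, 0], 0],
    [[0, 0, 0], 0],
    [[0, 0, 0], 0],
    [[0, 0, 0], 0],
    [[0, 0, 0], 0],
  ],
  jaw=-1,
)

```text
clock: 21.85
tool_pos: [0.544, 0.1858, 0.1305]
orientation: [178.9, 1.1, -24.4]
force: [-0.4, 0.2, -1.2]
opening: 0.0377
```

Call:
move_arm(
  increments=[
    [[0, 0, 0], 0],
    [[0, 0, 0], 0],
    [[0, 0, 0], 0],
    [[0, 0, 3], 0],
    [[0, 0, 6], 0],
    [[0, 0, 10], 0],
    [[0, 0, 12], 0],
    [[0, 0, 12], 0],
  ],
)

```text
clock: 22.65
tool_pos: [0.5429, 0.185, 0.1751]
orientation: [178.8, 1.2, -24.4]
force: [-0.1, -1.1, -2.2]
opening: 0.0378
```

Call:
move_arm(
  increments=[
    [[0, -10, 12], 0],
    [[-1, -25, 4], 0],
    [[-2, -38, 0], 0],
    [[-2, -42, 0], 0],
    [[-2, -42, 0], 0],
    [[-2, -42, 0], 0],
    [[-2, -42, 0], 0],
    [[-2, -42, 0], 0],
  ],
)

```text
clock: 23.45
tool_pos: [0.5305, -0.1056, 0.2038]
orientation: [179.3, 0.6, -23.9]
force: [0.6, 0.4, -1.4]
opening: 0.0376
```

Call:
move_arm(
  increments=[
    [[-2, -42, 0], 0],
    [[-2, -38, 0], 0],
    [[-1, -30, 0], 0],
    [[-1, -15, 0], 0],
    [[0, 0, 0], 0],
    [[0, 0, 0], 0],
    [[0, 0, 0], 0],
    [[0, 0, 0], 0],
  ],
)

```text
clock: 24.25
tool_pos: [0.5204, -0.2433, 0.2114]
orientation: [179.4, 0.3, -24.3]
force: [-0.5, -0.7, -1.6]
opening: 0.0379
```

Call:
move_arm(
  increments=[
    [[1, -5, 0], 0],
    [[0, 0, -12], 0],
    [[0, 0, -25], 0],
    [[0, 0, -28], 0],
    [[0, 0, -22], 0],
    [[0, 0, -15], 0],
    [[0, 0, -6], 0],
    [[0, 0, 0], 0],
  ],
)

```text
clock: 25.05
tool_pos: [0.5211, -0.2451, 0.0961]
orientation: [179.4, 0.3, -24.0]
force: [-0.1, -0.2, -1.2]
opening: 0.0375
```

Call:
move_arm(
  increments=[
    [[0, 0, 0], 0],
    [[0, 0, 0], 0],
    [[0, 0, 0], 0],
    [[0, 0, 0], 0],
    [[0, 0, 0], 0],
    [[0, 0, 0], 0],
    [[0, 0, 0], 0],
    [[0, 0, 0], 0],
  ],
)

```text
clock: 25.85
tool_pos: [0.5234, -0.2454, 0.0996]
orientation: [179.5, -0.0, -23.9]
force: [-0.2, 0.7, -1.9]
opening: 0.0378
```

Call:
move_arm(
  increments=[
    [[-1, -3, 0], 0],
    [[0, 0, -8], 0],
    [[0, 0, -10], 0],
    [[0, 0, -8], 0],
    [[0, 0, -6], 0],
    [[0, 0, -3], 0],
    [[0, 0, 0], 0],
    [[0, 0, 0], 0],
  ],
)

```text
clock: 26.65
tool_pos: [0.5212, -0.2485, 0.0599]
orientation: [179.4, 0.1, -23.9]
force: [0.3, 0.4, -0.4]
opening: 0.0377
```

```bash
cat > chk.py <<'E'
from h import *
import sys
W={25:(.606,-.131),38:(.522,-.2485),51:(.623,-.2312),68:(.505,-.148)}
D=int(sys.argv[1]); off=float(sys.argv[2]); name=sys.argv[3]
o=ctrl.get_obs(); p=o["tool_pos"]; print(p,o["orientation"])
c=W[D]; it=[(c,D/2000+.006,.022,(0,255,0)),(p[:2],D/2000,p[2]-off,(0,0,255))]
L=[]
for n in ["wrist","scene"]:
    s=ctrl.snapshot(n); u=pj(s,[*c,.04])[0].astype(int); h=75 if n=="wrist" else 25; f=5 if n=="wrist" else 16
    f=400//(2*h)
    b=(max(0,u[0]-h),max(0,u[1]-h),min(640,u[0]+h),min(400,u[1]+h))
    im=overlay(s,it,b,f,"pics/_a.png"); q=np.zeros((400,400,3),np.uint8); q[:min(400,im.shape[0]),:min(400,im.shape[1])]=im[:400,:400]; L.append(q)
cv2.imwrite(name,np.hstack(L))
E
python3 chk.py 38 .0225 pics/p3.png
```

```text
[ 0.52124462 -0.24851469  0.05994626] [ 1.79449467e+02  1.32138812e-01 -2.39201599e+01]
```

View pics/p3.png

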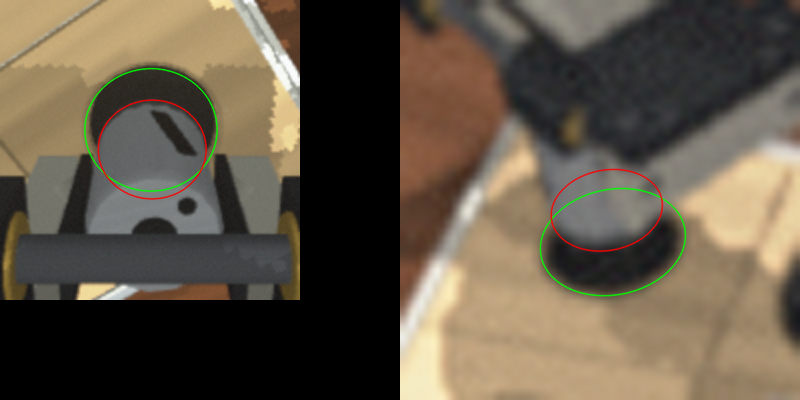

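The saw is aligned over the well in both views, with a clearance of about 6 mm and an error of about 1 mm. Lowering.

Call:
move_arm(
  increments=[
    [[1, 0, -2], 0],
    [[0, 0, -3], 0],
    [[0, 0, -3], 0],
    [[0, 0, -3], 0],
    [[0, 0, -2], 0],
    [[0, 0, -1], 0],
    [[0, 0, 0], 0],
    [[0, 0, 0], 0],
  ],
)

```text
clock: 27.55
tool_pos: [0.523, -0.2486, 0.0458]
orientation: [179.5, 0.0, -23.9]
force: [0.1, 0.2, -0.5]
opening: 0.0374
```

Call:
move_arm(
  increments=[
    [[0, 0, -1], 0],
    [[0, 0, -1], 0],
    [[0, 0, -1], 0],
    [[0, 0, -1], 0],
    [[0, 0, 0], 0],
    [[0, 0, 0], 0],
    [[0, 0, 0], 0],
    [[0, 0, 0], 0],
  ],
)

```text
clock: 28.35
tool_pos: [0.5232, -0.2486, 0.0417]
orientation: [179.5, -0.0, -23.9]
force: [0.6, -0.4, -1.2]
opening: 0.0377
```

Call:
move_arm(
  increments=[
    [[0, 0, -1], 0],
    [[0, 0, -1], 0],
    [[0, 0, -1], 0],
    [[0, 0, -1], 0],
    [[0, 0, 0], 0],
    [[0, 0, 0], 0],
    [[0, 0, 0], 0],
    [[0, 0, 0], 0],
  ],
)

```text
clock: 29.15
tool_pos: [0.524, -0.2489, 0.0386]
orientation: [179.5, -0.1, -23.9]
force: [-0.0, 0.7, 1.1]
opening: 0.0374
```

Call:
move_arm(
  increments=[
    [[0, 0, -1], 0],
    [[0, 0, -1], 0],
    [[0, 0, -1], 0],
    [[0, 0, 0], 0],
    [[0, 0, 0], 0],
    [[0, 0, 0], 0],
    [[0, 0, 0], 0],
    [[0, 0, 0], 0],
  ],
)

```text
clock: 29.95
tool_pos: [0.5247, -0.2489, 0.0383]
orientation: [179.5, -0.2, -23.8]
force: [0.5, 0.7, 2.1]
opening: 0.0376
```

Contact at .0383, where .0385 was expected. Releasing.

Call:
move_arm(
  increments=[
    [[0, 0, 0], 0],
    [[0, 0, 0], 0],
    [[0, 0, 0], 0],
    [[0, 0, 0], 0],
    [[0, 0, 0], 0],
    [[0, 0, 0], 0],
    [[0, 0, 0], 0],
    [[0, 0, 0], 0],
  ],
  jaw=0.7,
)

```text
clock: 30.75
tool_pos: [0.5249, -0.249, 0.0378]
orientation: [179.5, -0.2, -23.8]
force: [0.1, 0.3, -0.6]
opening: 0.0746
```

Call:
move_arm(
  increments=[
    [[0, 0, 3], 0],
    [[0, 0, 8], 0],
    [[0, 0, 15], 0],
    [[0, 0, 25], 0],
    [[0, 0, 35], 0],
    [[0, 0, 30], 0],
    [[0, 0, 15], 0],
    [[0, 0, 0], 0],
  ],
)

```text
clock: 31.55
tool_pos: [0.5237, -0.2491, 0.1776]
orientation: [179.4, -0.2, -23.8]
force: [0.2, 0.6, -0.2]
opening: 0.0742
```

```bash
cat > ver.py <<'E'
from h import *
import sys
W={25:(.606,-.131),38:(.522,-.2485),51:(.623,-.2312),68:(.505,-.148)}
D=[int(x) for x in sys.argv[2].split(",")]; ST=[int(x) for x in sys.argv[3].split(",")] if len(sys.argv)>3 else []
t=ctrl.snapshot("scene"); s=ctrl.snapshot("top")
it=[]
for d in D: it+=[(W[d],d/2000+.006,.022,(0,255,0)),(W[d],d/2000,.070,(0,0,255))]
S={38:((.5437,.186),.162),51:((.544,.184),.108),68:((.544,.1835),.054)}
st=[(S[d][0],d/2000,S[d][1],(0,200,0)) for d in ST]
q=[overlay(t,it,(175,140,285,230),3,"pics/_a.png"),overlay(s,it,(380,170,480,270),3,"pics/_a.png")]
r=[overlay(t,st,(345,180,385,240),3,"pics/_a.png")]+[overlay(s,st,(283,200,320,242),3,"pics/_a.png")]
g=np.zeros((600,660,3),np.uint8)
g[:270,:330]=q[0]; g[:300,340:640]=q[1]; g[310:310+r[0].shape[0],:r[0].shape[1]]=r[0]; g[310:310+r[1].shape[0],340:340+r[1].shape[1]]=r[1]
cv2.imwrite(sys.argv[1],g)
E
python3 ver.py pics/v1.png 25,38 51,68
```

```text
(no output)
```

View pics/v1.png

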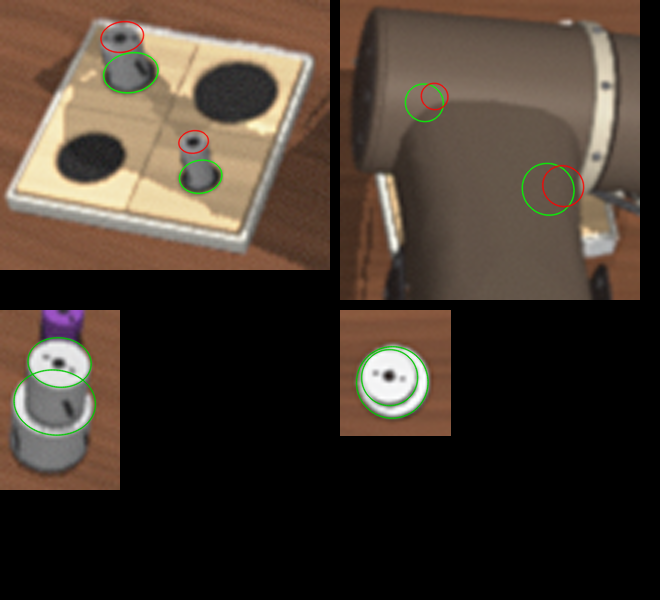

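The 38 is standing in its well, and the remaining stack has not moved. Next is the 51 at (.544,.184).

Call:
move_arm(
  increments=[
    [[0, 12, 0], 0],
    [[1, 25, 0], 0],
    [[2, 38, 0], 0],
    [[2, 42, 0], 0],
    [[2, 42, 0], 0],
    [[2, 42, 0], 0],
    [[2, 42, 0], 0],
    [[2, 42, 0], 0],
  ],
  jaw=1,
)

```text
clock: 32.45
tool_pos: [0.5274, 0.0449, 0.165]
orientation: [178.9, 0.8, -24.3]
force: [1.2, -0.8, 0.9]
opening: 0.0877
```

Call:
move_arm(
  increments=[
    [[2, 42, 0], 0],
    [[2, 38, 0], 0],
    [[1, 30, 0], 0],
    [[1, 15, 0], 0],
    [[0, 0, 0], 0],
    [[0, 0, 0], 0],
    [[0, 0, 0], 0],
    [[0, 0, 0], 0],
  ],
)

```text
clock: 33.25
tool_pos: [0.5266, 0.1788, 0.1572]
orientation: [178.3, 1.3, -24.0]
force: [-0.1, -0.7, 0.4]
opening: 0.0876
```

Call:
move_arm(
  increments=[
    [[16, 5, 0], 0],
    [[0, 0, 0], 0],
    [[0, 0, -8], 0],
    [[0, 0, -14], 0],
    [[0, 0, -14], 0],
    [[0, 0, -8], 0],
    [[0, 0, -4], 0],
    [[0, 0, 0], 0],
  ],
)

```text
clock: 34.05
tool_pos: [0.5414, 0.1779, 0.1067]
orientation: [178.3, 1.3, -24.5]
force: [-0.3, 0.2, 0.4]
opening: 0.0876
```

Call:
move_arm(
  increments=[
    [[0, 0, 0], 0],
    [[0, 0, 0], 0],
    [[0, 0, 0], 0],
    [[0, 0, 0], 0],
    [[0, 0, 0], 0],
    [[0, 0, 0], 0],
    [[0, 0, 0], 0],
    [[0, 0, 0], 0],
  ],
)

```text
clock: 34.85
tool_pos: [0.5425, 0.1786, 0.1088]
orientation: [178.5, 1.2, -24.4]
force: [0.6, -0.3, 0.1]
opening: 0.0876
```

Call:
move_arm(
  increments=[
    [[1, 5, 0], 0],
    [[0, 0, 0], 0],
    [[0, 0, 0], 0],
    [[0, 0, 0], 0],
    [[0, 0, -4], 0],
    [[0, 0, -4], 0],
    [[0, 0, 0], 0],
    [[0, 0, 0], 0],
  ],
)

```text
clock: 35.65
tool_pos: [0.5433, 0.184, 0.0997]
orientation: [178.4, 1.2, -24.4]
force: [0.3, -0.6, -0.1]
opening: 0.0877
```

Call:
move_arm(
  increments=[
    [[0, 0, -5], 0],
    [[0, 0, -7], 0],
    [[0, 0, -6], 0],
    [[0, 0, -3], 0],
    [[0, 0, 0], 0],
    [[0, 0, 0], 0],
    [[0, 0, 0], 0],
    [[0, 0, 0], 0],
  ],
)

```text
clock: 36.45
tool_pos: [0.5432, 0.1838, 0.0764]
orientation: [178.4, 1.2, -24.5]
force: [-1.1, 0.5, 0.3]
opening: 0.0876
```

Call:
move_arm(
  increments=[
    [[0, 0, 0], 0],
    [[0, 0, 0], 0],
    [[0, 0, 0], 0],
    [[0, 0, 0], 0],
    [[0, 0, 0], 0],
    [[0, 0, 0], 0],
    [[0, 0, 0], 0],
    [[0, 0, 0], 0],
  ],
  jaw=-1,
)

```text
clock: 37.25
tool_pos: [0.5437, 0.1841, 0.0772]
orientation: [178.5, 1.2, -24.4]
force: [0.2, -0.1, 0.2]
opening: 0.0508
```

Call:
move_arm(
  increments=[
    [[0, 0, 0], 0],
    [[0, 0, 0], 0],
    [[0, 0, 3], 0],
    [[0, 0, 6], 0],
    [[0, 0, 10], 0],
    [[0, 0, 14], 0],
    [[0, 0, 14], 0],
    [[0, 0, 14], 0],
  ],
)

```text
clock: 38.05
tool_pos: [0.5417, 0.1829, 0.1403]
orientation: [178.2, 1.3, -24.5]
force: [-0.2, 0.6, -1.3]
opening: 0.0503
```

Call:
move_arm(
  increments=[
    [[0, -6, 15], 0],
    [[4, -20, 10], 0],
    [[7, -36, 2], 0],
    [[8, -40, 0], 0],
    [[8, -40, 0], 0],
    [[8, -40, 0], 0],
    [[8, -40, 0], 0],
    [[8, -40, 0], 0],
  ],
)

```text
clock: 38.85
tool_pos: [0.5953, -0.0825, 0.1798]
orientation: [178.8, 0.8, -23.9]
force: [1.3, -0.2, -1.5]
opening: 0.0507
```

Call:
move_arm(
  increments=[
    [[8, -40, 0], 0],
    [[8, -38, 0], 0],
    [[6, -28, 0], 0],
    [[3, -14, 0], 0],
    [[0, 0, 0], 0],
    [[0, 0, 0], 0],
    [[0, 0, 0], 0],
    [[0, 0, 0], 0],
  ],
)

```text
clock: 39.65
tool_pos: [0.6202, -0.2109, 0.1845]
orientation: [178.8, 0.7, -24.2]
force: [0.9, 0.1, -2.1]
opening: 0.0507
```

Call:
move_arm(
  increments=[
    [[1, -12, 0], 0],
    [[0, -6, -6], 0],
    [[0, 0, -18], 0],
    [[0, 0, -22], 0],
    [[0, 0, -18], 0],
    [[0, 0, -12], 0],
    [[0, 0, -5], 0],
    [[0, 0, 0], 0],
  ],
)

```text
clock: 40.45
tool_pos: [0.6216, -0.2286, 0.1004]
orientation: [178.9, 0.6, -23.9]
force: [-0.3, -0.0, -1.7]
opening: 0.0502
```

Call:
move_arm(
  increments=[
    [[0, 0, 0], 0],
    [[0, 0, 0], 0],
    [[0, 0, 0], 0],
    [[0, 0, 0], 0],
    [[0, 0, 0], 0],
    [[0, 0, 0], 0],
    [[0, 0, 0], 0],
    [[0, 0, 0], 0],
  ],
)

```text
clock: 41.25
tool_pos: [0.6237, -0.229, 0.1042]
orientation: [179.0, 0.3, -23.9]
force: [0.3, 1.2, -2.0]
opening: 0.0508
```

Call:
move_arm(
  increments=[
    [[0, -2, -4], 0],
    [[0, 0, -8], 0],
    [[0, 0, -10], 0],
    [[0, 0, -8], 0],
    [[0, 0, -5], 0],
    [[0, 0, -3], 0],
    [[0, 0, 0], 0],
    [[0, 0, 0], 0],
  ],
)

```text
clock: 42.05
tool_pos: [0.6227, -0.2311, 0.061]
orientation: [178.9, 0.4, -23.9]
force: [0.0, 0.5, -0.8]
opening: 0.0506
```

```bash
python3 chk.py 51 .0232 pics/p4.png
```

```text
[ 0.6226556  -0.23109926  0.06101839] [178.90126706   0.43701731 -23.91155107]
```

View pics/p4.png

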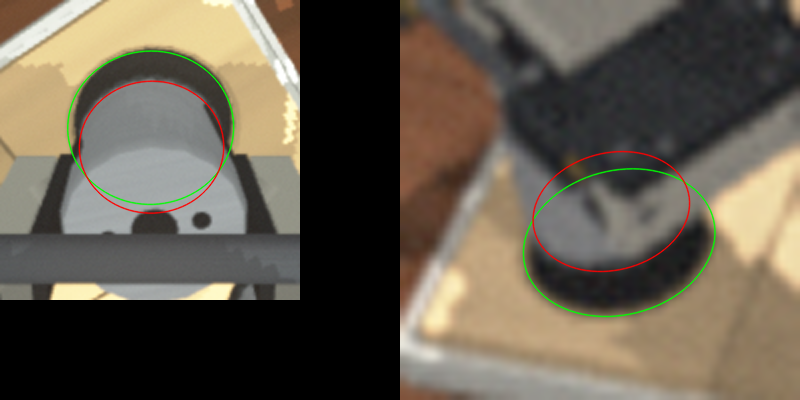

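The 51 is aligned over its well, with the saw edge inside the green rim in both views. Lowering.

Call:
move_arm(
  increments=[
    [[0, 0, -2], 0],
    [[0, 0, -3], 0],
    [[0, 0, -3], 0],
    [[0, 0, -3], 0],
    [[0, 0, -2], 0],
    [[0, 0, -1], 0],
    [[0, 0, 0], 0],
    [[0, 0, 0], 0],
  ],
)

```text
clock: 42.95
tool_pos: [0.6233, -0.2311, 0.0469]
orientation: [178.9, 0.3, -23.9]
force: [-0.3, 0.5, -1.7]
opening: 0.0504
```

Call:
move_arm(
  increments=[
    [[0, 0, -1], 0],
    [[0, 0, -1], 0],
    [[0, 0, -1], 0],
    [[0, 0, -1], 0],
    [[0, 0, 0], 0],
    [[0, 0, 0], 0],
    [[0, 0, 0], 0],
    [[0, 0, 0], 0],
  ],
)

```text
clock: 43.75
tool_pos: [0.6235, -0.2312, 0.0429]
orientation: [178.9, 0.3, -23.9]
force: [-0.3, -0.2, -1.9]
opening: 0.0505
```

Call:
move_arm(
  increments=[
    [[0, 0, -1], 0],
    [[0, 0, -1], 0],
    [[0, 0, -1], 0],
    [[0, 0, 0], 0],
    [[0, 0, 0], 0],
    [[0, 0, 0], 0],
    [[0, 0, 0], 0],
    [[0, 0, 0], 0],
  ],
)

```text
clock: 44.55
tool_pos: [0.6235, -0.2312, 0.0397]
orientation: [178.9, 0.3, -23.9]
force: [0.1, 0.1, -1.5]
opening: 0.0512
```

Call:
move_arm(
  increments=[
    [[0, 0, -1], 0],
    [[0, 0, -1], 0],
    [[0, 0, -1], 0],
    [[0, 0, 0], 0],
    [[0, 0, 0], 0],
    [[0, 0, 0], 0],
    [[0, 0, 0], 0],
    [[0, 0, 0], 0],
  ],
)

```text
clock: 45.35
tool_pos: [0.6243, -0.2315, 0.0393]
orientation: [178.9, 0.2, -23.8]
force: [0.5, -0.2, 0.6]
opening: 0.0506
```

Call:
move_arm(
  increments=[
    [[0, 0, -1], 0],
    [[0, 0, -1], 0],
    [[0, 0, -1], 0],
    [[0, 0, 0], 0],
    [[0, 0, 0], 0],
    [[0, 0, 0], 0],
    [[0, 0, 0], 0],
    [[0, 0, 0], 0],
  ],
)

```text
clock: 46.15
tool_pos: [0.6247, -0.2316, 0.0392]
orientation: [178.9, 0.1, -23.8]
force: [0.0, 0.8, 1.6]
opening: 0.0511
```

Call:
move_arm(
  increments=[
    [[0, 0, 0], 0],
    [[0, 0, 0], 0],
    [[0, 0, 0], 0],
    [[0, 0, 0], 0],
    [[0, 0, 0], 0],
    [[0, 0, 0], 0],
    [[0, 0, 0], 0],
    [[0, 0, 0], 0],
  ],
  jaw=0.8,
)

```text
clock: 46.95
tool_pos: [0.6251, -0.2316, 0.0385]
orientation: [178.9, 0.1, -23.8]
force: [-0.0, -0.5, -0.6]
opening: 0.0789
```

Call:
move_arm(
  increments=[
    [[0, 0, 3], 0],
    [[0, 0, 8], 0],
    [[0, 0, 15], 0],
    [[0, 0, 25], 0],
    [[0, 0, 30], 0],
    [[0, 0, 20], 0],
    [[0, 0, 5], 0],
    [[0, 0, 0], 0],
  ],
)

```text
clock: 47.75
tool_pos: [0.6244, -0.2317, 0.1516]
orientation: [178.9, 0.0, -23.8]
force: [-0.3, -0.1, -0.8]
opening: 0.0788
```

```bash
python3 ver.py pics/v2.png 25,38,51 68
```

```text
(no output)
```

View pics/v2.png

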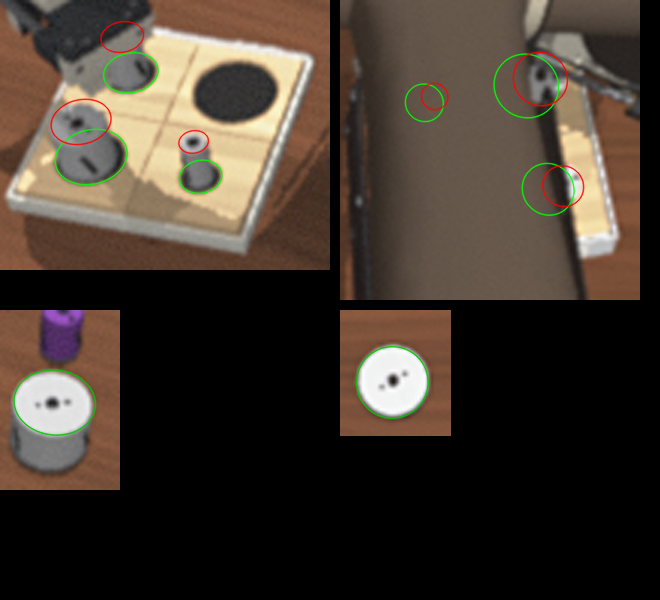

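The 51 is seated. Measuring the 68, since the jaw margin is only 10 mm per side.

Run:
```python
from h import *
for n,z in [("top",.054),("scene",.054)]:
    s=ctrl.snapshot(n); u=pj(s,[.544,.1835,z])[0]; x0,y0=np.round(u).astype(int)-5
    g=s["color"][y0+2:y0+9,x0+2:x0+9].max(axis=2).astype(float); w=np.clip(140-g,0,None); yy,xx=np.mgrid[y0+2:y0+9,x0+2:x0+9]
    uv=[(w*xx).sum()/w.sum(),(w*yy).sum()/w.sum()]; print(n,u,uv,bp(s,uv,z))
```

```text
top [299.93524461 223.59646488] [np.float64(300.2233606557377), np.float64(222.97540983606558)] [[0.54577466 0.18269373 0.054     ]]
scene [362.73579352 210.1681905 ] [np.float64(361.96672504378284), np.float64(210.5429071803853)] [[0.54584158 0.18211029 0.054     ]]
```

Call:
move_arm(
  increments=[
    [[-2, 10, 8], 0],
    [[-5, 25, 4], 0],
    [[-7, 36, 0], 0],
    [[-8, 40, 0], 0],
    [[-8, 40, 0], 0],
    [[-8, 40, 0], 0],
    [[-8, 40, 0], 0],
    [[-8, 40, 0], 0],
  ],
  jaw=1,
)

```text
clock: 48.75
tool_pos: [0.5627, 0.0471, 0.157]
orientation: [178.5, 0.8, -24.2]
force: [0.9, -0.4, -0.0]
opening: 0.0878
```

Call:
move_arm(
  increments=[
    [[-6, 40, 0], 0],
    [[-5, 38, 0], 0],
    [[-3, 28, 0], 0],
    [[-2, 14, 0], 0],
    [[0, 6, 0], 0],
    [[0, 0, 0], 0],
    [[0, 0, 0], 0],
    [[0, 0, 0], 0],
  ],
)

```text
clock: 49.55
tool_pos: [0.5412, 0.1826, 0.1564]
orientation: [178.3, 0.9, -23.9]
force: [-0.4, 0.0, -0.7]
opening: 0.0878
```

Call:
move_arm(
  increments=[
    [[4, 0, -5], 0],
    [[0, 0, -15], 0],
    [[0, 0, -18], 0],
    [[0, 0, -16], 0],
    [[0, 0, -12], 0],
    [[0, 0, -6], 0],
    [[0, 0, 0], 0],
    [[0, 0, 0], 0],
  ],
)

```text
clock: 50.35
tool_pos: [0.5481, 0.1771, 0.0812]
orientation: [178.4, 0.8, -24.3]
force: [-0.6, 0.6, 0.3]
opening: 0.0878
```

Call:
move_arm(
  increments=[
    [[0, 0, 0], 0],
    [[0, 0, 0], 0],
    [[0, 0, 0], 0],
    [[0, 0, 0], 0],
    [[0, 0, 0], 0],
    [[0, 0, 0], 0],
    [[0, 0, 0], 0],
    [[0, 0, 0], 0],
  ],
)

```text
clock: 51.15
tool_pos: [0.5494, 0.1782, 0.0839]
orientation: [178.6, 0.7, -24.3]
force: [0.5, -0.8, -1.6]
opening: 0.0879
```

Call:
move_arm(
  increments=[
    [[-3, 4, 0], 0],
    [[0, 0, 0], 0],
    [[0, 0, 0], 0],
    [[0, 0, -5], 0],
    [[0, 0, -5], 0],
    [[0, 0, -3], 0],
    [[0, 0, 0], 0],
    [[0, 0, 0], 0],
  ],
)

```text
clock: 51.95
tool_pos: [0.5457, 0.1824, 0.069]
orientation: [178.5, 0.7, -24.3]
force: [-0.1, 1.0, 0.4]
opening: 0.0877
```

Run:
```python
from h import *
o=ctrl.get_obs(); p=o["tool_pos"]; print(p)
s=ctrl.snapshot("wrist"); overlay(s,[((.5458,.1824),.034,.054,(0,255,0)),((.5458,.1824),.034,0,(0,0,255))],(160,100,480,350),2,"pics/p5.png")
```

```text
[0.54569551 0.18239747 0.06899693]
```

View pics/p5.png

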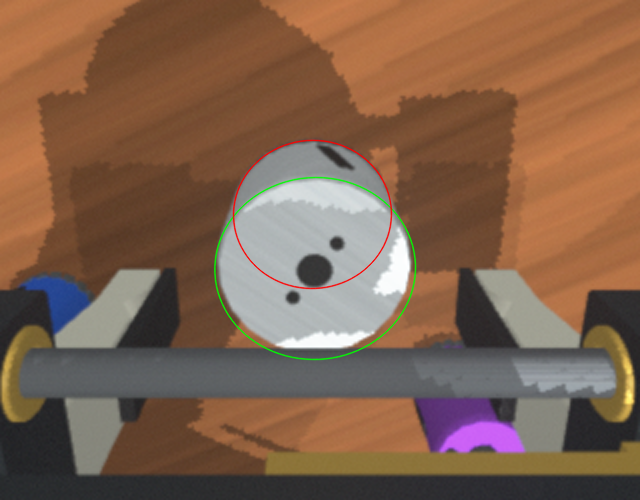

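The 68 is centred between the fingers: its hole is at (315,270), and the jaw faces are at 168 and 465. Descending.

Call:
move_arm(
  increments=[
    [[0, 0, -5], 0],
    [[0, 0, -8], 0],
    [[0, 0, -8], 0],
    [[0, 0, -7], 0],
    [[0, 0, -4], 0],
    [[0, 0, -2], 0],
    [[0, 0, 0], 0],
    [[0, 0, 0], 0],
  ],
)

```text
clock: 52.8
tool_pos: [0.5455, 0.1821, 0.0314]
orientation: [178.5, 0.8, -24.3]
force: [-0.3, 0.1, -0.8]
opening: 0.0876
```

Call:
move_arm(
  increments=[
    [[0, 0, 0], 0],
    [[0, 0, 0], 0],
    [[0, 0, 0], 0],
    [[0, 0, 0], 0],
    [[0, 0, 0], 0],
    [[0, 0, 0], 0],
    [[0, 0, 0], 0],
    [[0, 0, 0], 0],
  ],
)

```text
clock: 53.6
tool_pos: [0.5461, 0.1826, 0.0327]
orientation: [178.6, 0.7, -24.3]
force: [-0.7, -0.0, 0.4]
opening: 0.0879
```

Call:
move_arm(
  increments=[
    [[0, 0, -3], 0],
    [[0, 0, -4], 0],
    [[0, 0, -2], 0],
    [[0, 0, 0], 0],
    [[0, 0, 0], 0],
    [[0, 0, 0], 0],
    [[0, 0, 0], 0],
    [[0, 0, 0], 0],
  ],
)

```text
clock: 54.4
tool_pos: [0.5459, 0.1825, 0.0225]
orientation: [178.6, 0.7, -24.3]
force: [0.1, 0.6, 1.2]
opening: 0.0875
```

Call:
move_arm(
  increments=[
    [[0, 0, 0], 0],
    [[0, 0, 0], 0],
    [[0, 0, 0], 0],
    [[0, 0, 0], 0],
    [[0, 0, 0], 0],
    [[0, 0, 0], 0],
    [[0, 0, 0], 0],
    [[0, 0, 0], 0],
  ],
  jaw=-1,
)

```text
clock: 55.2
tool_pos: [0.5461, 0.1826, 0.0228]
orientation: [178.6, 0.7, -24.3]
force: [0.1, 0.1, 0.3]
opening: 0.0676
```

Call:
move_arm(
  increments=[
    [[0, 0, 0], 0],
    [[0, 0, 3], 0],
    [[0, 0, 6], 0],
    [[0, 0, 10], 0],
    [[0, 0, 15], 0],
    [[0, 0, 20], 0],
    [[0, 0, 20], 0],
    [[0, 0, 20], 0],
  ],
)

```text
clock: 56.0
tool_pos: [0.5432, 0.1807, 0.1197]
orientation: [178.3, 0.9, -24.3]
force: [0.5, 0.7, -2.8]
opening: 0.0677
```

Call:
move_arm(
  increments=[
    [[0, -6, 14], 0],
    [[-2, -20, 8], 0],
    [[-4, -32, 0], 0],
    [[-4, -36, 0], 0],
    [[-4, -36, 0], 0],
    [[-4, -36, 0], 0],
    [[-4, -36, 0], 0],
    [[-4, -36, 0], 0],
  ],
)

```text
clock: 56.8
tool_pos: [0.5151, -0.0644, 0.1512]
orientation: [178.7, 0.6, -23.9]
force: [0.4, 0.2, -1.6]
opening: 0.0675
```

Call:
move_arm(
  increments=[
    [[-4, -32, 0], 0],
    [[-2, -22, 0], 0],
    [[-1, -10, 0], 0],
    [[0, 0, 0], 0],
    [[0, 0, 0], 0],
    [[0, 0, 0], 0],
    [[0, 0, 0], 0],
    [[0, 0, 0], 0],
  ],
)

```text
clock: 57.6
tool_pos: [0.5031, -0.1354, 0.153]
orientation: [178.8, 0.6, -24.2]
force: [-0.0, -0.3, -1.9]
opening: 0.0677
```

Call:
move_arm(
  increments=[
    [[1, -11, 0], 0],
    [[0, 0, -5], 0],
    [[0, 0, -12], 0],
    [[0, 0, -14], 0],
    [[0, 0, -10], 0],
    [[0, 0, -5], 0],
    [[0, 0, 0], 0],
    [[0, 0, 0], 0],
  ],
)

```text
clock: 58.4
tool_pos: [0.5039, -0.1461, 0.1022]
orientation: [178.7, 0.7, -24.1]
force: [-0.7, 0.2, -1.8]
opening: 0.0677
```

Call:
move_arm(
  increments=[
    [[0, 0, 0], 0],
    [[0, 0, 0], 0],
    [[0, 0, 0], 0],
    [[0, 0, 0], 0],
    [[0, 0, 0], 0],
    [[0, 0, 0], 0],
    [[0, 0, 0], 0],
    [[0, 0, 0], 0],
  ],
)

```text
clock: 59.2
tool_pos: [0.5051, -0.146, 0.1041]
orientation: [178.8, 0.5, -24.1]
force: [0.1, -0.5, -1.7]
opening: 0.068
```

Call:
move_arm(
  increments=[
    [[0, -2, -4], 0],
    [[0, 0, -8], 0],
    [[0, 0, -10], 0],
    [[0, 0, -8], 0],
    [[0, 0, -5], 0],
    [[0, 0, -3], 0],
    [[0, 0, 0], 0],
    [[0, 0, 0], 0],
  ],
)

```text
clock: 60.0
tool_pos: [0.5043, -0.1483, 0.0614]
orientation: [178.7, 0.7, -24.1]
force: [0.1, -0.3, -2.6]
opening: 0.0678
```

```bash
python3 chk.py 68 .0228 pics/p6.png
```

```text
[ 0.50425443 -0.14826413  0.06140702] [178.72366636   0.6735188  -24.08914498]
```

View pics/p6.png

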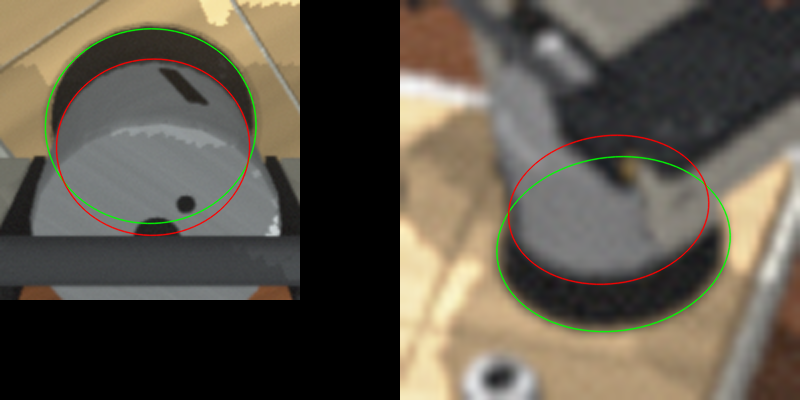

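The 68 is aligned. Lowering.

Call:
move_arm(
  increments=[
    [[0, 0, -2], 0],
    [[0, 0, -3], 0],
    [[0, 0, -3], 0],
    [[0, 0, -3], 0],
    [[0, 0, -2], 0],
    [[0, 0, -1], 0],
    [[0, 0, 0], 0],
    [[0, 0, 0], 0],
  ],
)

```text
clock: 60.9
tool_pos: [0.5049, -0.1482, 0.0471]
orientation: [178.8, 0.6, -24.1]
force: [-0.7, 0.5, -2.8]
opening: 0.0674
```

Call:
move_arm(
  increments=[
    [[0, 0, -1], 0],
    [[0, 0, -1], 0],
    [[0, 0, -1], 0],
    [[0, 0, -1], 0],
    [[0, 0, 0], 0],
    [[0, 0, 0], 0],
    [[0, 0, 0], 0],
    [[0, 0, 0], 0],
  ],
)

```text
clock: 61.7
tool_pos: [0.5051, -0.1482, 0.043]
orientation: [178.8, 0.5, -24.1]
force: [-0.2, 0.7, -3.0]
opening: 0.0681
```

Call:
move_arm(
  increments=[
    [[0, 0, -1], 0],
    [[0, 0, -1], 0],
    [[0, 0, -1], 0],
    [[0, 0, 0], 0],
    [[0, 0, 0], 0],
    [[0, 0, 0], 0],
    [[0, 0, 0], 0],
    [[0, 0, 0], 0],
  ],
)

```text
clock: 62.5
tool_pos: [0.5051, -0.1482, 0.0398]
orientation: [178.8, 0.5, -24.1]
force: [0.6, -0.9, -1.8]
opening: 0.0676
```

Call:
move_arm(
  increments=[
    [[0, 0, -1], 0],
    [[0, 0, -1], 0],
    [[0, 0, -1], 0],
    [[0, 0, 0], 0],
    [[0, 0, 0], 0],
    [[0, 0, 0], 0],
    [[0, 0, 0], 0],
    [[0, 0, 0], 0],
  ],
)

```text
clock: 63.3
tool_pos: [0.5056, -0.1482, 0.0387]
orientation: [178.8, 0.5, -24.0]
force: [-0.8, 0.6, -0.0]
opening: 0.0674
```

Call:
move_arm(
  increments=[
    [[0, 0, -1], 0],
    [[0, 0, -1], 0],
    [[0, 0, -1], 0],
    [[0, 0, 0], 0],
    [[0, 0, 0], 0],
    [[0, 0, 0], 0],
    [[0, 0, 0], 0],
    [[0, 0, 0], 0],
  ],
)

```text
clock: 64.1
tool_pos: [0.5059, -0.1482, 0.0387]
orientation: [178.7, 0.4, -23.9]
force: [-0.6, 0.1, 2.4]
opening: 0.0679
```

Call:
move_arm(
  increments=[
    [[0, 0, 0], 0],
    [[0, 0, 0], 0],
    [[0, 0, 0], 0],
    [[0, 0, 0], 0],
    [[0, 0, 0], 0],
    [[0, 0, 0], 0],
    [[0, 0, 0], 0],
    [[0, 0, 0], 0],
  ],
  jaw=1,
)

```text
clock: 64.9
tool_pos: [0.5064, -0.1483, 0.0387]
orientation: [178.8, 0.4, -23.9]
force: [-0.6, 0.1, 0.7]
opening: 0.0876
```

Call:
move_arm(
  increments=[
    [[0, 0, 3], 0],
    [[0, 0, 6], 0],
    [[0, 0, 12], 0],
    [[0, 0, 20], 0],
    [[0, 0, 30], 0],
    [[0, 0, 30], 0],
    [[0, 0, 30], 0],
    [[0, 0, 20], 0],
  ],
)

```text
clock: 65.7
tool_pos: [0.5036, -0.1486, 0.1982]
orientation: [178.6, 0.6, -23.9]
force: [1.3, -0.6, -0.8]
opening: 0.0876
```

Call:
move_arm(
  increments=[
    [[0, 20, 10], 0],
    [[0, 35, 0], 0],
    [[0, 40, 0], 0],
    [[0, 40, 0], 0],
    [[0, 40, 0], 0],
    [[0, 20, 0], 0],
    [[0, 0, 0], 0],
    [[0, 0, 0], 0],
  ],
)

```text
clock: 66.5
tool_pos: [0.5046, 0.0529, 0.2237]
orientation: [179.3, -0.3, -24.0]
force: [1.5, 0.6, -0.3]
opening: 0.0878
```

```bash
python3 ver.py pics/v3.png 25,38,51,68
python3 - <<'E'
from h import *
for n in ["top","scene"]: cv2.imwrite(f"pics/{n}9.png",ctrl.snapshot(n)["color"][:,:,::-1])
E
```

```text
(no output)
```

View pics/v3.png

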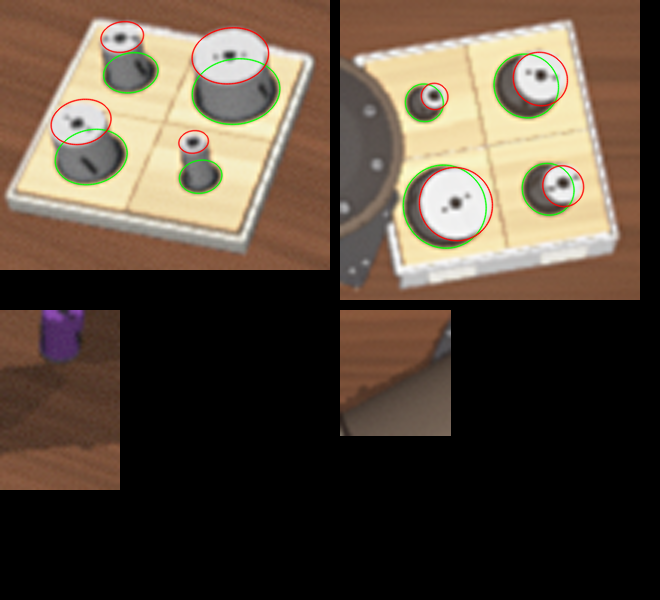

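View pics/scene9.png

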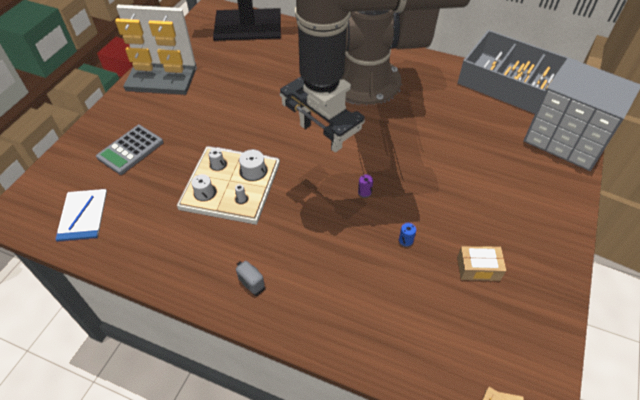

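All four tops sit within about 2 mm of their seated outlines in both views. The carton, tape measure and look-alikes are where they were, so I'll let the arm settle and hand in.

Call:
move_arm(
  increments=[
    [[0, 0, 0], 0],
    [[0, 0, 0], 0],
    [[0, 0, 0], 0],
    [[0, 0, 0], 0],
    [[0, 0, 0], 0],
    [[0, 0, 0], 0],
    [[0, 0, 0], 0],
    [[0, 0, 0], 0],
  ],
)

```text
clock: 67.5
tool_pos: [0.5045, 0.0493, 0.2226]
orientation: [179.2, -0.2, -24.4]
force: [-0.6, -0.4, 0.3]
opening: 0.0877
```

```bash
python3 -c "
from plant import ctrl
print(ctrl.get_obs()['force'],ctrl.close_job())"
```

```text
the job is handed in; nothing more can be done
[-0.63371712 -0.38845678  0.31589186] None
```

I took the stack apart from the top down and put each saw teeth down in the well for its diameter. I lowered the 25, 38, 51 and 68 mm saws in turn until I felt contact, then released them. The job was handed in at about 67.5 s of the 141 s allowed. It gives no verdict.

**Last checks:**
- **Position:** in the top and scene pictures, all four saws' tops lie within about 2 mm of where they should be when seated upright.
- **Height:** each saw met the well floor within about 0.2 mm of the height I expected.
- **Bystanders:** the carton, the tape measure and the blue and purple look-alikes look unmoved. I judged this by eye in the pictures and did not measure it.
- **Robot:** the arm was clear of everything and the tool force was near zero.

**Disagreements and drift:**
- The two cameras differed by about 2 mm in x on the wells, so I used the mean.
- The tool tilted by up to about 2° on the trips back to the stack. It was about 1° or less when the 25, 38 and 51 went down and about 1.3° for the 68. None of the final pictures showed a saw leaning.
- The arm missed its end position by several millimetres on the longer moves, and I corrected that before each grasp and each placement.

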